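# Tug-check the spare lamp cartridges

## Robot

A 7-joint arm with a two-finger parallel gripper is mounted at the origin on the work surface. World frame = base frame: x ahead of the robot, y to its left, z up, the work surface at z = 0. Lengths are in m, angles in rad, forces in N, time in s.
With the tool pointing down it reaches from about 0.4 to 0.85 m from the base axis. Payload 10.4 kg.
Tool frame: the origin (TCP) lies between the finger pads; the fingertips stand r.nose_length ahead of it and the grasp point (between the pads) lies 6 mm ahead of it (r.nose_length is the distance from the TCP to the fingertips, in m); z points along the fingers, x is the direction in which the jaws open and shut, and the axes are right-handed (so a half turn about z gives the same grasp; the last joint's range is limited). The gripper opens to 87 mm and grips with 3 to 60 N. Pads are 19 mm wide; open, the fingers measure 117 mm over their backs; the gripper's body (75 mm by 190 mm) begins 51 mm behind the grasp point.
Start: joints at [1.188, 0.332, -0.065, 1.46, 0.022, 1.35, -0.088], TCP at [0.22, -0.585, 0.209] pointing down, gripper open.
Joint ranges: [-2.6, 2.6], [-0.5, 2.12], [-1.47, 1.34], [0.16, 2.42], [-1.27, 4.41], [0.06, 2.06], [-2.6, 2.6]. Speed limits (rad/s): [2.22, 2.22, 2.79, 2.79, 3.14, 3.14, 3.14].

## Interface

Orientations are given as a unit quaternion [x, y, z, w].
In Python, from bench import r gives the robot as it stands. The module is installed in compiled form; this text tells all that it offers.
- The arm moves only by the shell command python3 -m creep 'ROWS' [OPENING] [FORCE]. ROWS is JSON, a list of rows, each an object of numbers: "x", "y", "z": the shift along the world's x, y, z in m; "spin": the turn about the world's z in degrees. In form: [{"x": .., "y": .., "z": .., "spin": ..}, ...]. A call has 1 to 12 rows; each row is the pose to reach, as a shift and turn from the pose commanded when the call began; what a row does not reach only later rows make up. A row lasts 1/8 s, in which the tool goes at most 62.5 mm and 10.7 degrees, less where a joint would pass 70% of its speed; a pose out of reach is approached as far as the arm can. A call with a gripper value outside its range is refused whole. OPENING is the finger opening in m, from 0 to 0.087, set as the call begins (- or left out, the last holds). The fingers move at their own pace and stop on an object; FORCE is the grip in N (left out, the last holds). Time passes only in rows, so rows that repeat a pose let the fingers close. It gives the time, the measured TCP pose, the force and the opening at its end, in the units of the state.
- r.read_state(): the state, without advancing time (a new reading comes with each control period).
- r.camera(name): name is "side" or "top" or "wrist"; returns a dict with "pixels" (400x640x3 uint8, blue, green, red), "z_map" (400x640 float32, m along the optical axis (not along the pixel's ray), 0 where there is no reading), "K" (3x3 intrinsics, pixels), "R" (3x3) and "t" (3): a world point X has camera coordinates R X + t. Camera axes: x right, y down, z forward; pixel columns grow to the right and rows downward; lengths in m; the calibration is good to about 2 mm. The wrist camera is an equidistant fisheye: a pixel r from the principal point sees the ray r / f radians off the axis. A picture is of the moment at which its call begins.
- r.close_job(): hands the job in, once; it reports no verdict.
The state is a dict: "time": time; "joint_positions": joint angles; "joint_vel": joint speeds; "joint_torque": joint torques, N m; "ee_pos": TCP position; "eef_rot": TCP orientation; "ft_force": force on the tool from outside, world axes, zero at the start; "torque": the same for the moment, N m; "width": finger opening in m.
Only numpy, scipy, OpenCV 4.12 (cv2) and the standard library are available. Lean on these libraries where they do the work, as an engineer would, in place of code of your own. Each camera call takes 0.05 s, during which the arm holds its last target. There are 200 camera calls.

## Task

Raise the isolator lever on the lamp supply fully, and with it raised tug-check every lamp cartridge in the sockets: pull it gently straight up by its head until it has drawn its collar up by about 10 mm (never anywhere near the collar's end stop), then set it down again, leaving the collar up as the mark of the check; a cartridge that slides up and leaves its collar down is faulty, so take it out and put it in the steel dish. When all are checked, lower the lever fully again; do not work the collars with the fingers and leave everything else alone.

Things in the scene. Friction and masses are not known exactly. Their poses are not given: they have to be found in the camera images.
- socket_1: pull-check socket: fixed grey square block 84 x 84 x 36 mm with a 60 mm square well, its floor 10 mm above the table; origin at the centre of its underside, z up. Five alike in an uneven row; some are empty
- collar_1: aluminium collar of socket_1: 66 mm square plate 6 mm thick with a 40 mm square hole, round the cartridge's shaft. Slides only straight up, 0 to 25 mm (end stop). Origin at the centre of its underside, 36 mm above socket_1's origin when down; what it stands above that is its rise. A pull of about 7 N moves it; it stays where it was pulled to
- lamp_1: lamp cartridge standing on the floor of socket_1's well, 115 mm tall, 0.11 to 0.22 kg; origin at the centre of its foot's underside, z up to the head. From below: foot 0 to 22 mm, shaft 36 mm round to 75 mm, black square head 38 x 38 mm (faces square to its x and y) 75 to 115 mm, well above the collar: grip it there. Sound or faulty: see lamp_2. None if absent
- socket_2: as socket_1
- collar_2: collar of socket_2, as collar_1
- lamp_2: cartridge in socket_2, as lamp_1. A sound one has a 50 mm round snap sleeve on its foot, too wide for the collar: lifted 4 mm it meets the collar and then carries it up. A faulty one has lost the sleeve (foot 36 mm), passes freely through the collar and leaves it down. They look alike in the sockets; the places of sound and faulty ones change from start to start. None if absent
- socket_3: as socket_1
- collar_3: collar of socket_3, as collar_1
- lamp_3: cartridge in socket_3, as lamp_1; None if absent
- socket_4: as socket_1
- collar_4: collar of socket_4, as collar_1
- lamp_4: cartridge in socket_4, as lamp_1; None if absent
- socket_5: as socket_1
- collar_5: collar of socket_5, as collar_1
- lamp_5: cartridge in socket_5, as lamp_1; None if absent
- supply: lamp supply unit: fixed grey box 160 (x) x 90 (y) x 110 mm (high); origin at the centre of its underside, its front faces its own -x; the isolator lever is hinged on its top: pivot at (-50, 0, 128) mm in this frame, axis along its y
- lever (a joint): isolator lever: steel rod with a 26 mm black ball at its end, 100 mm from the pivot. 0 rad = lowered (level, ball straight out in front of the box along the box's -x), grows as the ball is raised, stop at 1.1 rad (fully raised). Stiff: about 1.5 N at the ball, stays where it is left
- lever_ball (a point): centre of the lever's ball, 128 mm above the table when lowered; it swings in an upright plane about the pivot, reaching about 217 mm high when raised. It can be pinched across the lever from above, fingers closing along the box's y
- dish: loose open steel dish for rejects, 150 (x) x 220 (y) x 35 mm, walls and floor 4 mm, 0.6 kg; origin at the centre of its underside
- cups: stack of upturned white cups, 72 mm wide, 140 mm tall; leave alone
- occluder: flat black eye occluder lying on the table, 172 mm long; origin between handle and 64 mm disc; leave alone
- torch: steel pen torch lying on the table, 142 mm long, 16 mm thick; leave alone
Things that resemble listed ones, but are neither listed nor needed, are in the scene too. What is shaped like the lamp_4 but orange is not meant.

How it is judged:
By the outcome, as a careful person would: the job done as asked, in the order asked, and still so for the second after the job is handed in, with the robot touching nothing.
Of lamp_1, lamp_2, lamp_3, lamp_4, lamp_5 only 4 to 5 are there at a start; the rules pass over those that are not, and their reading is None.
At some moment in a run one of dish may be knocked a few centimetres aside while the robot is not near it.
Once in a run the grip may slacken for a moment while it holds something.
It also fails if it takes over 210 s, if anything falls off the work surface, if the arm or the gripper's body presses on something with over 40 N, if the wrist force passes 120 N, or if a joint passes its speed limit or range.

## Working session

There is one attempt and no reset: what is moved stays moved. The work goes in short steps, Python scripts to look and compute and a shell command to move; the robot and the scene stay as the last step left them, time stands still between calls to the robot, and variables do not carry over. Pictures are saved under pics/ and viewed, about 12 in all and at most 16, crops included, and the job is handed in when it is done.

```bash
mkdir -p pics
cat > h.py <<'E'
from bench import r
import numpy as np, cv2
def shot(n):
    c=r.camera(n); return c
def world(c,u,v,z=None):
    K=c["K"]; d=c["z_map"][v,u] if z is None else z
    p=np.array([(u-K[0,2])/K[0,0]*d,(v-K[1,2])/K[1,1]*d,d]); return c["R"].T@(p-c["t"])
def cloud(c):
    K=c["K"]; d=c["z_map"]; v,u=np.mgrid[0:400,0:640]
    P=np.stack([(u-K[0,2])/K[0,0]*d,(v-K[1,2])/K[1,1]*d,d],-1)
    return (P-c["t"])@c["R"]
E
python3 - <<'E'
from h import *
for n in("top","side"):
    c=shot(n); cv2.imwrite(f"pics/{n}0.png",c["pixels"]); np.savez(f"{n}0.npz",**c)
    print(n,c["K"].round(1).tolist(),c["R"].round(3).tolist(),c["t"].round(3))
s=r.read_state(); print(s["time"],s["ee_pos"],s["eef_rot"],s["width"],r.nose_length,s["ft_force"])
E
```

```text
top [[497.4, 0.0, 316.7], [0.0, 497.4, 196.4], [0.0, 0.0, 1.0]] [[-0.017, -1.0, -0.023], [-0.984, 0.021, -0.176], [0.176, 0.02, -0.984]] [-0.018  0.498  1.153]
side [[405.9, 0.0, 318.8], [0.0, 405.9, 199.9], [0.0, 0.0, 1.0]] [[-0.755, -0.656, 0.009], [-0.483, 0.546, -0.685], [0.445, -0.521, -0.729]] [0.374 0.318 1.015]
0.1 [ 0.21993562 -0.5846188   0.20803037] [ 8.22236619e-01 -5.69145429e-01 -5.52970246e-04 -3.41330277e-04] 0.08721919586065315 0.025 [ 0.01082327  0.16078958 -0.23627992]
```

View pics/top0.png

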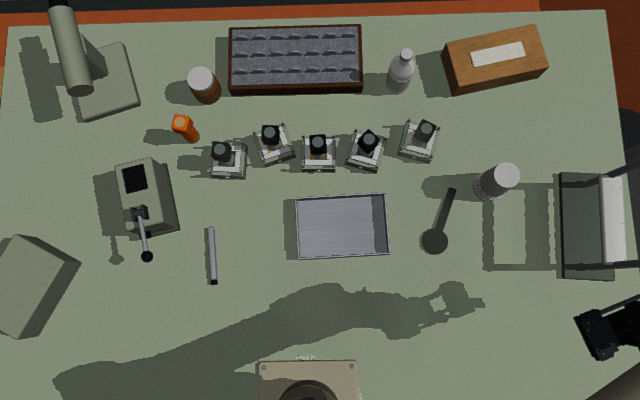

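View pics/side0.png

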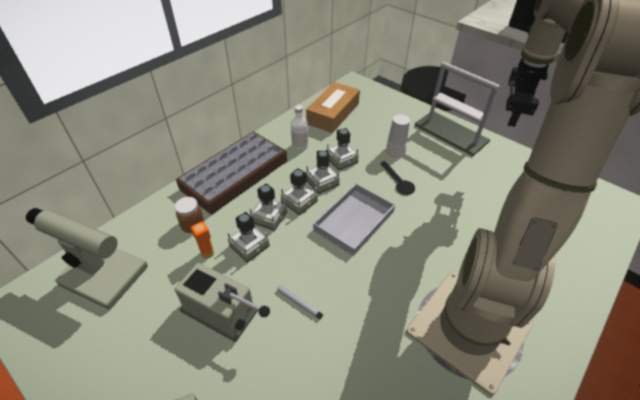

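The top view shows five occupied sockets: heads at about (221,150), (270,134), (318,145), (368,142) and (425,130). The lever ball is at (147,256) and the dish at (341,226). The orange look-alike at (182,123) stands outside the row and isn't meant. I'll measure these next and confirm with one crop.

Run:
```python
from h import *
c=dict(np.load("top0.npz")); P=cloud(c)
im=cv2.resize(c["pixels"][110:270,100:450],None,fx=2.25,fy=2.25,interpolation=cv2.INTER_CUBIC); cv2.imwrite("pics/crop0.png",im)
def rect(m):
    (x,y),(w,h),a=cv2.minAreaRect((P[m][:,:2]*1000).astype(np.float32)); return [round(float(t),1) for t in (x,y,w,h,a)]
U=np.mgrid[0:400,0:640][1];V=np.mgrid[0:400,0:640][0]
for u,v in((221,150),(270,134),(318,145),(368,142),(425,130)):
    w=(abs(U-u)<30)&(abs(V-v-8)<30)
    h=w&(P[...,2]>.117)&(P[...,2]<.135)
    p=P[h].mean(0); n=(np.hypot(P[...,0]-p[0],P[...,1]-p[1])<.07)
    col=n&(P[...,2]>.0385)&(P[...,2]<.047)
    print("head",rect(h),h.sum(),"z",np.median(P[h][:,2]).round(4),"collar",rect(col),np.median(P[col][:,2]).round(4), "bgr",c["pixels"][h].mean(0).round())
b=(abs(U-147)<9)&(abs(V-256)<9)&(P[...,2]>.1); print("ball",P[b].mean(0).round(4),P[b].max(0).round(4),P[b].min(0).round(4),b.sum())
w=(U>105)&(U<190)&(V>140)&(V<250)&(abs(P[...,2]-.11)<.006); print("box",rect(w))
w=(U>285)&(U<400)&(V>180)&(V<270)&(abs(P[...,2]-.035)<.006); print("dish",rect(w))
for n,(u,v) in dict(torch=(212,255),cups=(505,172),occl=(435,240),orange=(182,122),bot=(405,55),jar=(202,78)).items(): print(n,world(c,u,v).round(3))
```

```text
head [597.5, 192.5, 39.4, 38.1, 82.0] 271 z 0.1248 collar [595.8, 190.6, 80.2, 79.2, 86.8] 0.0421 bgr [52. 55. 49.]
head [634.2, 77.8, 37.9, 38.9, 85.2] 269 z 0.1247 collar [632.6, 77.3, 77.3, 82.7, 17.9] 0.0416 bgr [47. 47. 42.]
head [609.1, -32.3, 36.9, 38.9, 89.8] 265 z 0.1249 collar [608.5, -19.7, 106.0, 80.7, 89.9] 0.0416 bgr [45. 45. 40.]
head [613.0, -149.6, 38.0, 38.2, 41.4] 272 z 0.1249 collar [612.6, -151.0, 79.2, 80.4, 70.9] 0.0418 bgr [44. 44. 39.]
head [635.0, -280.9, 37.6, 37.7, 61.2] 267 z 0.1249 collar [634.4, -280.2, 79.1, 78.6, 71.6] 0.0415 bgr [55. 59. 53.]
ball [0.3576 0.3454 0.1376] [0.3741 0.3572 0.1452] [0.3433 0.3345 0.1277] 128
box [501.4, 381.0, 160.0, 91.0, 13.5]
dish [428.3, -85.8, 150.7, 220.1, 2.3]
torch [0.364 0.23  0.012]
cups [ 0.527 -0.448  0.137]
occl [ 0.39  -0.313  0.008]
orange [0.667 0.282 0.117]
bot [ 0.795 -0.235  0.169]
jar [0.787 0.245 0.089]
```

View pics/crop0.png

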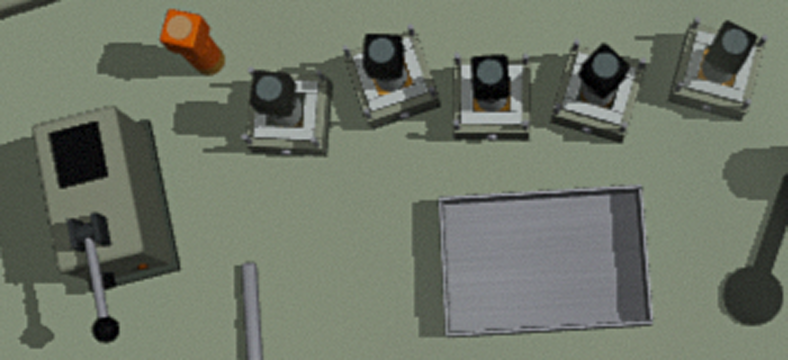

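All five sockets hold a black-headed lamp. In the crop the heads sit over their collars, and the orange piece at crop (185,30) stands apart from the row. The ball measures (0.357, 0.346), and the box pose predicts (0.356, 0.346), so they agree. Going to the lever.

```bash
python3 -m creep '[{"x":0.0,"y":0.02,"z":0.04,"spin":10},{"x":0.02,"y":0.06,"z":0.07,"spin":20},{"x":0.05,"y":0.10,"z":0.09,"spin":30},{"x":0.09,"y":0.14,"z":0.1,"spin":40},{"x":0.13,"y":0.18,"z":0.1,"spin":50},{"x":0.17,"y":0.22,"z":0.1,"spin":60},{"x":0.20,"y":0.27,"z":0.1,"spin":70},{"x":0.23,"y":0.32,"z":0.1,"spin":80},{"x":0.25,"y":0.375,"z":0.1,"spin":90},{"x":0.26,"y":0.43,"z":0.1,"spin":100},{"x":0.27,"y":0.49,"z":0.1,"spin":110},{"x":0.27,"y":0.55,"z":0.1,"spin":120}]' 0.06 20
python3 -c "
from h import *
s=r.read_state();print(s['joint_positions'].__repr__())"
```

```text
time: 1.6
ee_pos: [0.49, -0.0329, 0.3084]
eef_rot: [0.903, 0.43, -0.0, -0.0]
ft_force: [1.5, 0.2, -0.8]
width: 0.0601
array([ 0.65539389,  0.03920819, -0.69246399,  1.6054934 ,  0.02464341,
        1.50627701,  0.85102649])
```

```bash
python3 -m creep '[{"x":0.0,"y":0.06,"z":0,"spin":10},{"x":0.0,"y":0.12,"z":0,"spin":20},{"x":-0.01,"y":0.18,"z":0,"spin":30},{"x":-0.03,"y":0.235,"z":0,"spin":40},{"x":-0.06,"y":0.285,"z":0,"spin":48},{"x":-0.1,"y":0.33,"z":-0.02,"spin":52.8},{"x":-0.133,"y":0.37,"z":-0.06,"spin":52.8},{"x":-0.133,"y":0.38,"z":-0.09,"spin":52.8},{"x":-0.133,"y":0.38,"z":-0.1,"spin":52.8},{"x":-0.133,"y":0.38,"z":-0.1,"spin":52.8}]'
python3 - <<'E'
from h import *
s=r.read_state();print(s['joint_positions'].round(2))
c=shot("wrist"); cv2.imwrite("pics/w1.png",c["pixels"]); np.savez("w1.npz",**c); print(c["K"],c["R"].round(3),c["t"])
E
```

```text
time: 2.85
ee_pos: [0.3575, 0.3442, 0.2088]
eef_rot: [0.62, 0.785, -0.0, -0.0]
ft_force: [0.5, -0.1, 0.1]
width: 0.0601
[ 0.16  0.17 -1.1   1.75  0.15  1.32  0.83]
[[309.70691629   0.         318.94009313]
 [  0.         309.70691629 198.69277288]
 [  0.           0.           1.        ]] [[-0.231  0.973 -0.   ]
 [ 0.938  0.222  0.267]
 [ 0.26   0.061 -0.964]] [-0.2529472  -0.44424357  0.27561282]
```

View pics/w1.png

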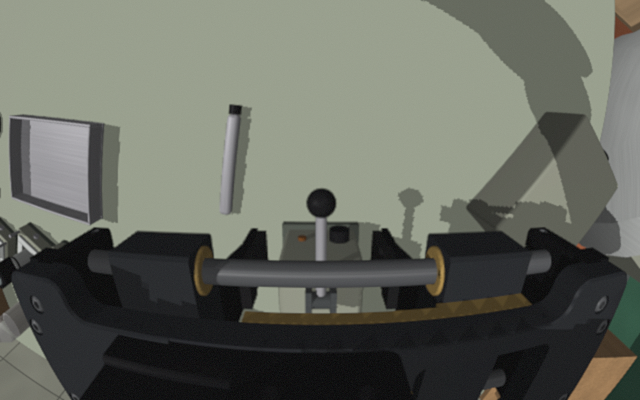

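The wrist view shows the ball at (320,202), midway between the fingers. I'll descend and pinch it.

```bash
python3 -m creep '[{"x":-0.001,"y":0.001,"z":-0.03},{"x":-0.001,"y":0.001,"z":-0.06},{"x":-0.001,"y":0.001,"z":-0.074},{"x":-0.001,"y":0.001,"z":-0.074}]'
python3 -m creep '[{"z":0},{"z":0},{"z":0},{"z":0},{"z":0}]' 0.0 15
```

```text
invalid input at $[0]: expected keys x, y, z, spin
invalid input at $[0]: expected keys x, y, z, spin
```

```bash
python3 -m creep '[{"x":-0.001,"y":0.001,"z":-0.03,"spin":0},{"x":-0.001,"y":0.001,"z":-0.06,"spin":0},{"x":-0.001,"y":0.001,"z":-0.074,"spin":0},{"x":-0.001,"y":0.001,"z":-0.074,"spin":0}]'
python3 -m creep '[{"x":0,"y":0,"z":0,"spin":0},{"x":0,"y":0,"z":0,"spin":0},{"x":0,"y":0,"z":0,"spin":0},{"x":0,"y":0,"z":0,"spin":0},{"x":0,"y":0,"z":0,"spin":0}]' 0.0 15
```

```text
time: 3.4
ee_pos: [0.3565, 0.3457, 0.1351]
eef_rot: [0.62, 0.785, -0.0, -0.0]
ft_force: [-1.2, -0.5, 0.3]
width: 0.06
time: 4.03
ee_pos: [0.3561, 0.346, 0.1348]
eef_rot: [0.62, 0.785, 0.0, -0.0]
ft_force: [0.3, -0.4, 0.5]
width: 0.0175
```

```bash
python3 -m creep '[{"x":0,"y":0,"z":0,"spin":0},{"x":0,"y":0,"z":0,"spin":0}]'
python3 - <<'E'
from h import *
c=shot("top"); P=cloud(c)
cv2.imwrite("pics/t2.png",cv2.resize(c["pixels"][200:300,90:220],None,fx=5,fy=5,interpolation=cv2.INTER_CUBIC))
c=shot("wrist"); w=c["pixels"][140:300,200:440]
cv2.imwrite("pics/w2.png",cv2.resize(w,None,fx=3,fy=3,interpolation=cv2.INTER_CUBIC))
E
```

```text
time: 4.28
ee_pos: [0.356, 0.346, 0.1348]
eef_rot: [0.62, 0.785, -0.0, -0.0]
ft_force: [0.4, -0.2, -0.2]
width: 0.0022
```

View pics/w2.png

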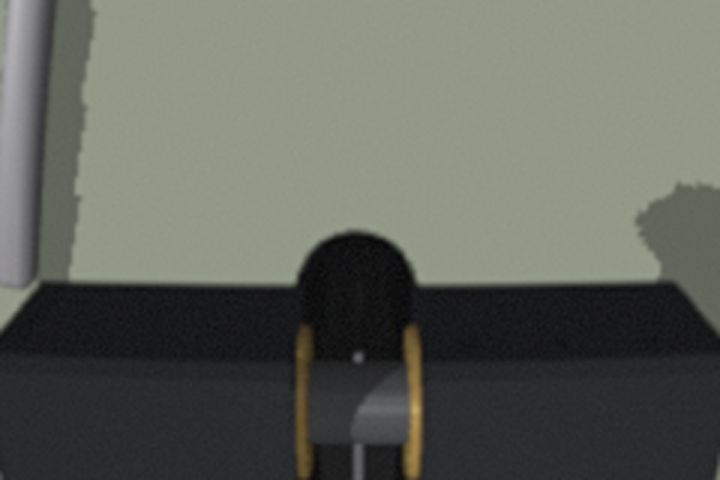

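Run:
```python
from h import *
s=r.read_state();print(s["width"],s["ee_pos"],s["ft_force"],s["time"])
```

```text
0.0005777302117836836 [0.35606164 0.34601041 0.13476727] [0.33618293 0.60572881 0.82675685] 4.375
```

View pics/t2.png

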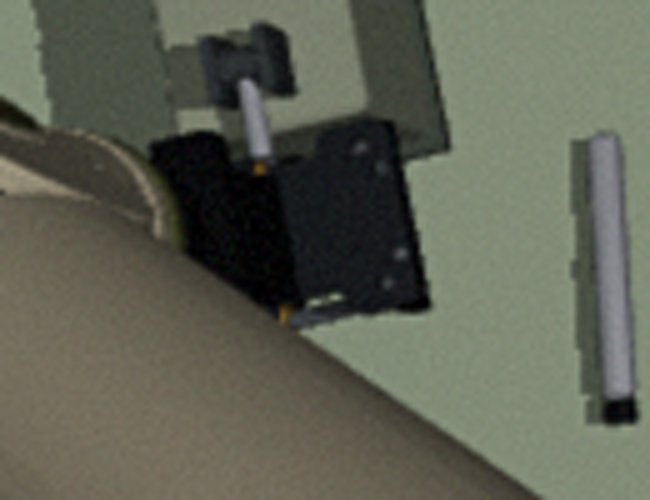

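```bash
cat >> h.py <<'E'
def wcloud(c):
    K=c["K"]; d=c["z_map"]; v,u=np.mgrid[0:400,0:640]
    a=(u-K[0,2])/K[0,0]; b=(v-K[1,2])/K[1,1]; th=np.hypot(a,b)+1e-9
    s=np.tan(th)/th; P=np.stack([a*s*d,b*s*d,d],-1); return (P-c["t"])@c["R"]
E
python3 - <<'E'
from h import *
c=shot("wrist"); P=wcloud(c); print(r.read_state()["width"])
for v in range(212,300,6): print(v,[P[v,u].round(3).tolist() for u in (304,311,318,325,332)])
c=shot("side"); cv2.imwrite("pics/s2.png",cv2.resize(c["pixels"][200:380,130:370],None,fx=3,fy=3,interpolation=cv2.INTER_CUBIC))
E
```

```text
0.0005379129577198475
212 [[0.387, 0.338, -0.001], [0.385, 0.345, -0.001], [0.383, 0.352, -0.0], [0.381, 0.359, 0.001], [0.38, 0.367, -0.002]]
218 [[0.393, 0.339, 0.0], [0.392, 0.346, -0.001], [0.346, 0.344, 0.129], [0.346, 0.348, 0.128], [0.387, 0.368, -0.001]]
224 [[0.352, 0.336, 0.13], [0.349, 0.34, 0.134], [0.348, 0.344, 0.135], [0.347, 0.348, 0.134], [0.347, 0.353, 0.131]]
230 [[0.347, 0.336, 0.151], [0.352, 0.341, 0.137], [0.35, 0.344, 0.14], [0.35, 0.349, 0.138], [0.344, 0.351, 0.15]]
236 [[0.347, 0.336, 0.16], [0.348, 0.34, 0.156], [0.353, 0.345, 0.14], [0.347, 0.348, 0.155], [0.344, 0.351, 0.159]]
242 [[0.348, 0.337, 0.167], [0.348, 0.34, 0.164], [0.357, 0.346, 0.141], [0.347, 0.348, 0.163], [0.344, 0.35, 0.167]]
248 [[0.348, 0.337, 0.174], [0.348, 0.341, 0.171], [0.361, 0.347, 0.141], [0.346, 0.347, 0.171], [0.344, 0.35, 0.174]]
254 [[0.324, 0.334, 0.23], [0.348, 0.341, 0.177], [0.365, 0.348, 0.14], [0.347, 0.347, 0.178], [0.346, 0.351, 0.177]]
260 [[0.325, 0.335, 0.231], [0.324, 0.337, 0.232], [0.324, 0.339, 0.231], [0.323, 0.341, 0.231], [0.323, 0.343, 0.231]]
266 [[0.326, 0.335, 0.233], [0.325, 0.337, 0.234], [0.325, 0.339, 0.234], [0.324, 0.341, 0.234], [0.324, 0.343, 0.234]]
272 [[0.327, 0.335, 0.235], [0.326, 0.337, 0.234], [0.326, 0.339, 0.234], [0.325, 0.341, 0.235], [0.325, 0.343, 0.235]]
278 [[0.328, 0.336, 0.235], [0.328, 0.338, 0.236], [0.327, 0.339, 0.235], [0.326, 0.341, 0.236], [0.327, 0.343, 0.235]]
284 [[0.33, 0.336, 0.236], [0.33, 0.338, 0.235], [0.33, 0.34, 0.235], [0.329, 0.342, 0.235], [0.329, 0.344, 0.235]]
290 [[0.334, 0.337, 0.233], [0.356, 0.343, 0.197], [0.394, 0.355, 0.134], [0.354, 0.349, 0.197], [0.347, 0.349, 0.209]]
296 [[0.336, 0.337, 0.233], [0.359, 0.344, 0.197], [0.399, 0.356, 0.134], [0.358, 0.35, 0.197], [0.349, 0.35, 0.21]]
```

View pics/s2.png

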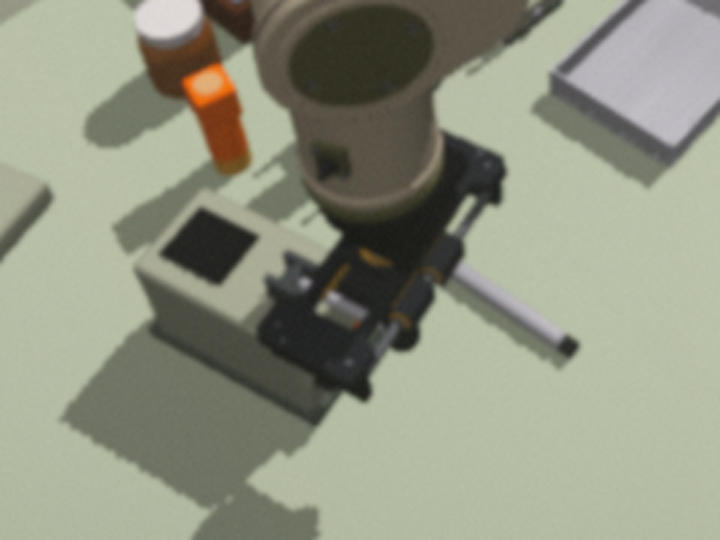

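Run:
```python
from h import *
c=dict(np.load("w1.npz")); P=wcloud(c)
for v in range(222,320,8): print(v,[P[v,u].round(3).tolist() for u in (245,256,263,378,386,394)])
```

```text
222 [[0.445, 0.263, -0.001], [0.441, 0.278, -0.001], [0.439, 0.287, -0.001], [0.404, 0.437, -0.0], [0.401, 0.447, -0.0], [0.399, 0.458, -0.0]]
230 [[0.456, 0.265, 0.001], [0.354, 0.308, 0.227], [0.356, 0.312, 0.222], [0.341, 0.375, 0.222], [0.338, 0.379, 0.225], [0.41, 0.462, -0.001]]
238 [[0.356, 0.305, 0.238], [0.356, 0.31, 0.233], [0.356, 0.314, 0.233], [0.341, 0.373, 0.234], [0.34, 0.377, 0.235], [0.421, 0.465, -0.0]]
246 [[0.355, 0.307, 0.248], [0.356, 0.312, 0.244], [0.361, 0.314, 0.232], [0.342, 0.372, 0.243], [0.341, 0.376, 0.243], [0.339, 0.378, 0.247]]
254 [[0.357, 0.308, 0.252], [0.358, 0.313, 0.248], [0.364, 0.315, 0.234], [0.346, 0.373, 0.243], [0.341, 0.374, 0.253], [0.34, 0.377, 0.254]]
262 [[0.331, 0.317, 0.307], [0.287, 0.328, 0.384], [0.33, 0.322, 0.306], [0.322, 0.354, 0.306], [0.322, 0.356, 0.306], [0.321, 0.358, 0.307]]
270 [[0.332, 0.317, 0.308], [0.331, 0.32, 0.308], [0.33, 0.322, 0.309], [0.323, 0.354, 0.309], [0.323, 0.356, 0.309], [0.323, 0.358, 0.308]]
278 [[0.334, 0.318, 0.31], [0.334, 0.321, 0.309], [0.333, 0.323, 0.309], [0.325, 0.354, 0.31], [0.325, 0.356, 0.31], [0.325, 0.359, 0.309]]
286 [[0.363, 0.313, 0.271], [0.337, 0.321, 0.308], [0.336, 0.323, 0.309], [0.329, 0.356, 0.307], [0.328, 0.357, 0.309], [0.348, 0.376, 0.271]]
294 [[0.367, 0.314, 0.271], [0.373, 0.318, 0.261], [0.552, 0.306, -0.001], [0.513, 0.471, -0.001], [0.354, 0.375, 0.268], [0.352, 0.378, 0.27]]
302 [[0.37, 0.314, 0.272], [0.569, 0.297, -0.0], [0.566, 0.308, 0.0], [0.526, 0.475, 0.001], [0.357, 0.375, 0.271], [0.356, 0.379, 0.271]]
310 [[0.59, 0.283, -0.001], [0.585, 0.299, -0.001], [0.582, 0.31, -0.001], [0.541, 0.48, 0.0], [0.539, 0.493, -0.001], [0.536, 0.505, 0.0]]
318 [[0.339, 0.321, 0.321], [0.338, 0.324, 0.321], [0.338, 0.325, 0.32], [0.332, 0.355, 0.319], [0.33, 0.356, 0.321], [0.331, 0.358, 0.32]]
```

Depth settles it: the ball hasn't moved, centre about (0.357, 0.346, 0.128). The fingertips really stand about 12 mm *above* the reported TCP, not 25 mm below it, so they closed just over the ball. From here I'll take tip z = ee z + 0.012. Opening, going 37 mm lower and pinching again.

```bash
python3 -m creep '[{"x":0,"y":0,"z":0.01,"spin":0},{"x":0,"y":0,"z":0.01,"spin":0},{"x":0,"y":0,"z":0.01,"spin":0},{"x":0,"y":0,"z":0.01,"spin":0},{"x":0,"y":0,"z":0.01,"spin":0},{"x":0,"y":0,"z":0.01,"spin":0},{"x":0,"y":0,"z":-0.01,"spin":0},{"x":0,"y":0,"z":-0.03,"spin":0},{"x":0,"y":0,"z":-0.036,"spin":0},{"x":0,"y":0,"z":-0.036,"spin":0}]' 0.06 15
python3 -m creep '[{"x":0,"y":0,"z":0,"spin":0},{"x":0,"y":0,"z":0,"spin":0},{"x":0,"y":0,"z":0,"spin":0},{"x":0,"y":0,"z":0,"spin":0},{"x":0,"y":0,"z":0,"spin":0},{"x":0,"y":0,"z":0,"spin":0},{"x":0,"y":0,"z":0,"spin":0}]' 0.0 15
```

```text
time: 5.72
ee_pos: [0.3556, 0.3459, 0.0981]
eef_rot: [0.619, 0.785, -0.001, -0.0]
ft_force: [0.8, 0.5, 0.1]
width: 0.0596
time: 6.6
ee_pos: [0.3562, 0.3457, 0.0987]
eef_rot: [0.62, 0.785, -0.0, 0.0]
ft_force: [0.5, -2.8, 1.0]
width: 0.0251
```

Width 25 mm, so the ball is held. Swinging it along the arc.

```bash
python3 -m creep '[{"x":0,"y":0,"z":0.010,"spin":0},{"x":0.002,"y":0,"z":0.02,"spin":0},{"x":0.0044,"y":0.001,"z":0.0296,"spin":0},{"x":0.0077,"y":0.0018,"z":0.0389,"spin":0},{"x":0.012,"y":0.0029,"z":0.048,"spin":0},{"x":0.017,"y":0.0041,"z":0.0565,"spin":0},{"x":0.0229,"y":0.0055,"z":0.0644,"spin":0},{"x":0.0295,"y":0.0071,"z":0.0717,"spin":0},{"x":0.0368,"y":0.0088,"z":0.0783,"spin":0},{"x":0.0447,"y":0.0107,"z":0.0841,"spin":0},{"x":0.0531,"y":0.0127,"z":0.0891,"spin":0},{"x":0.056,"y":0.0134,"z":0.0908,"spin":0}]'
python3 -m creep '[{"x":0.0015,"y":0.0004,"z":0.001,"spin":0},{"x":0.0015,"y":0.0004,"z":0.001,"spin":0}]'
python3 - <<'E'
from h import *
c=shot("wrist"); P=wcloud(c); cv2.imwrite("pics/w3.png",c["pixels"])
E
```

```text
time: 8.1
ee_pos: [0.4106, 0.3585, 0.1888]
eef_rot: [0.62, 0.785, -0.003, -0.001]
ft_force: [-10.5, -9.5, -8.5]
width: 0.0249
time: 8.35
ee_pos: [0.4105, 0.3585, 0.1888]
eef_rot: [0.619, 0.785, -0.004, -0.001]
ft_force: [-10.5, -8.6, -6.3]
width: 0.0249
```

View pics/w3.png

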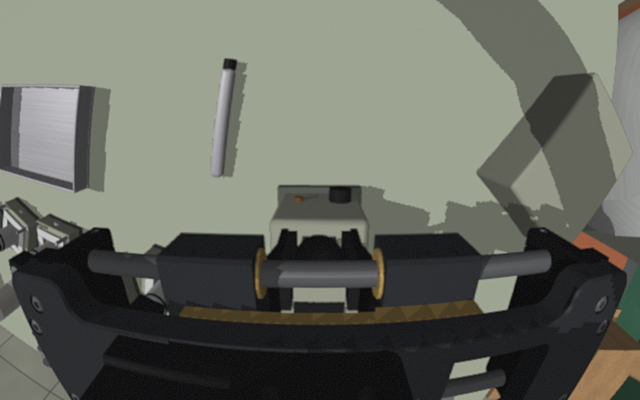

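The lever reached its stop, with about 10 N of resistance. I'll release it, rise, and refine the head angles from the first top depth map.

```bash
python3 -m creep '[{"x":-0.002,"y":-0.0005,"z":-0.0015,"spin":0},{"x":-0.002,"y":-0.0005,"z":-0.0015,"spin":0}]' - 10
python3 -m creep '[{"x":0,"y":0,"z":0,"spin":0},{"x":0,"y":0,"z":0,"spin":0},{"x":0,"y":0,"z":0,"spin":0},{"x":0,"y":0,"z":0,"spin":0},{"x":0,"y":0,"z":0.03,"spin":0},{"x":0,"y":0,"z":0.06,"spin":0},{"x":0,"y":0,"z":0.08,"spin":0},{"x":0.05,"y":-0.05,"z":0.08,"spin":0},{"x":0.09,"y":-0.09,"z":0.08,"spin":0},{"x":0.13,"y":-0.13,"z":0.08,"spin":0},{"x":0.13,"y":-0.13,"z":0.08,"spin":0}]' 0.07 10
python3 - <<'E'
from h import *
c=dict(np.load("top0.npz")); P=cloud(c)
for n,(x,y) in enumerate(((.5975,.1925),(.634,.078),(.609,-.032),(.613,-.150),(.635,-.281)),1):
    m=(np.hypot(P[...,0]-x,P[...,1]-y)<.04)&(abs(P[...,2]-.125)<.004)
    q=P[m][:,:2]; ctr=q.mean(0); z=(q-ctr)@[1,1j]; a=np.degrees(np.angle(-(z**4).mean())/4); print(n,ctr.round(4),round(a,1),m.sum())
c=shot("top"); P=cloud(c); cv2.imwrite("pics/t3.png",c["pixels"])
D=P[180:270,90:200].reshape(-1,3); k=(D[:,2]>.205)&(D[:,2]<.24)&(np.hypot(D[:,0]-.408,D[:,1]-.359)<.03); print("ball",D[k].mean(0),D[k].max(0),k.sum())
E
```

```text
time: 8.65
ee_pos: [0.4109, 0.3586, 0.1888]
eef_rot: [0.62, 0.785, -0.001, -0.0]
ft_force: [-3.5, -7.9, -2.0]
width: 0.025
time: 10.02
ee_pos: [0.5451, 0.2242, 0.2681]
eef_rot: [0.623, 0.782, -0.001, -0.0]
ft_force: [-1.1, 0.2, 0.4]
width: 0.0702
1 [0.5973 0.1918] -7.5 233
2 [0.634  0.0777] -5.3 239
3 [ 0.6091 -0.0329] 2.6 233
4 [ 0.6125 -0.1493] 42.1 233
5 [ 0.6346 -0.2803] -27.5 235
ball [0.40861693 0.35698249 0.22533786] [0.42082593 0.37078915 0.23379833] 130
```

View pics/t3.png

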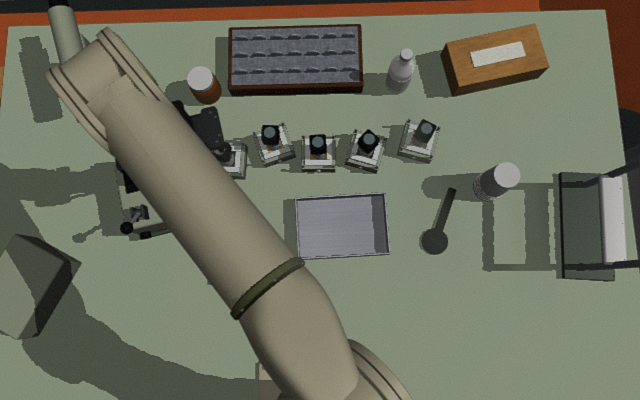

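The lever is up, with the ball at about (127,228) in the picture. Its measured position (0.409, 0.357) matches the expected raised pose. Next is lamp 1.

```bash
python3 -m creep '[{"x":0.02,"y":-0.012,"z":0,"spin":-8},{"x":0.04,"y":-0.025,"z":0,"spin":-16},{"x":0.056,"y":-0.037,"z":-0.03,"spin":-21},{"x":0.056,"y":-0.037,"z":-0.08,"spin":-21},{"x":0.056,"y":-0.037,"z":-0.108,"spin":-21},{"x":0.056,"y":-0.037,"z":-0.108,"spin":-21}]' 0.07 12
```

```text
time: 10.82
ee_pos: [0.5958, 0.1932, 0.1595]
eef_rot: [0.752, 0.66, -0.001, -0.001]
ft_force: [0.0, -0.4, 0.3]
width: 0.0702
```

Run:
```python
from h import *
s=r.read_state();print(s['ee_pos'],s['joint_positions'].round(2))
c=shot("wrist"); P=wcloud(c); np.savez("w4.npz",**c); cv2.imwrite("pics/w4.png",c["pixels"])
m=(abs(P[...,2]-.125)<.003)&(np.hypot(P[...,0]-.6,P[...,1]-.19)<.06); print(m.sum(), P[m].mean(0) if m.any() else 0)
```

```text
[0.59578931 0.19316044 0.1595119 ] [ 0.23  0.5  -0.84  1.48  0.37  1.33  0.8 ]
2292 [0.59830512 0.19151621 0.12475881]
```

View pics/w4.png

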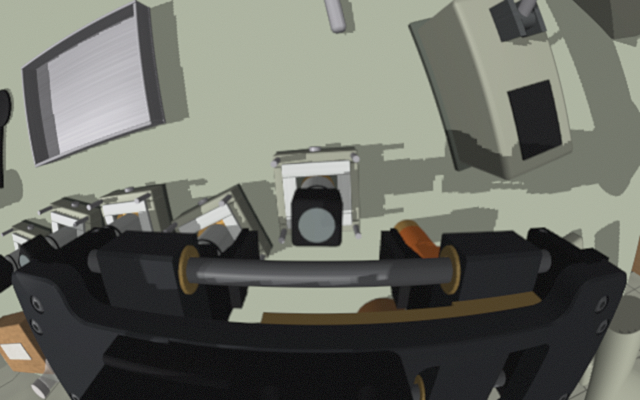

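Lamp 1's head is at (318,222), square-on and centred between the fingers. Descending and gripping.

```bash
python3 -m creep '[{"x":0.002,"y":-0.0015,"z":-0.04,"spin":0},{"x":0.002,"y":-0.0015,"z":-0.07,"spin":0},{"x":0.002,"y":-0.0015,"z":-0.08,"spin":0},{"x":0.002,"y":-0.0015,"z":-0.08,"spin":0}]' 0.07 12
python3 -m creep '[{"x":0,"y":0,"z":0,"spin":0},{"x":0,"y":0,"z":0,"spin":0},{"x":0,"y":0,"z":0,"spin":0},{"x":0,"y":0,"z":0,"spin":0},{"x":0,"y":0,"z":0,"spin":0},{"x":0,"y":0,"z":0,"spin":0}]' 0.03 25
```

```text
time: 11.38
ee_pos: [0.6, 0.1915, 0.0824]
eef_rot: [0.752, 0.659, 0.001, 0.0]
ft_force: [-0.6, 0.9, 1.0]
width: 0.0699
time: 12.12
ee_pos: [0.5997, 0.1908, 0.0813]
eef_rot: [0.752, 0.659, 0.0, 0.0]
ft_force: [0.6, -0.1, 2.6]
width: 0.0379
```

```bash
python3 -m creep '[{"x":0,"y":0,"z":0.002,"spin":0},{"x":0,"y":0,"z":0.004,"spin":0},{"x":0,"y":0,"z":0.006,"spin":0},{"x":0,"y":0,"z":0.008,"spin":0},{"x":0,"y":0,"z":0.010,"spin":0},{"x":0,"y":0,"z":0.012,"spin":0},{"x":0,"y":0,"z":0.014,"spin":0},{"x":0,"y":0,"z":0.014,"spin":0},{"x":0,"y":0,"z":0.014,"spin":0}]' - 30
cat > col.py <<'E'
from h import *
import sys
S={1:(.5965,.1915),2:(.633,.0777),3:(.609,-.0325),4:(.6125,-.150),5:(.6345,-.2803)}
for cam,f in (("top",cloud),("side",cloud),("wrist",wcloud)):
    c=r.camera(cam); P=f(c); o=[]
    for k in map(int,sys.argv[1:]):
        x,y=S[k]; d=np.hypot(P[...,0]-x,P[...,1]-y); m=(d>.02)&(d<.045)&(P[...,2]>.039)&(P[...,2]<.075)
        h=(d<.016)&(P[...,2]>.1)&(P[...,2]<.17)
        q=P[m][:,2]; g=np.histogram(q,np.arange(.039,.076,.003))[0]
        o.append((k,g.tolist(),h.sum(),np.median(P[h],0).round(4).tolist()))
    print(cam,*o,sep="\n ")
E
python3 col.py 1 2
```

```text
time: 13.25
ee_pos: [0.5996, 0.1908, 0.095]
eef_rot: [0.752, 0.659, 0.0, -0.0]
ft_force: [0.3, -0.1, -1.5]
width: 0.0378
top
 (1, [0, 0, 0, 0, 0, 0, 0, 0, 0, 0, 0, 0], np.int64(0), [nan, nan, nan])
 (2, [147, 99, 29, 1, 0, 0, 0, 0, 0, 0, 0, 0], np.int64(142), [0.6323, 0.0777, 0.1259])
side
 (1, [71, 142, 28, 2, 0, 0, 0, 0, 0, 0, 0, 0], np.int64(103), [0.5896, 0.1924, 0.1397])
 (2, [53, 105, 20, 1, 0, 0, 0, 0, 0, 0, 0, 0], np.int64(26), [0.6247, 0.083, 0.1248])
wrist
 (1, [2209, 367, 0, 0, 0, 0, 0, 0, 0, 0, 0, 0], np.int64(1734), [0.5875, 0.1928, 0.1381])
 (2, [168, 28, 0, 0, 0, 0, 0, 0, 0, 0, 0, 0], np.int64(186), [0.6231, 0.0728, 0.1243])
  return _methods._mean(a, axis=axis, dtype=dtype,
  ret = um.true_divide(
```

Lamp 1 rose 14 mm while its collar stayed at 42 mm, with only its own weight (about 1.5 N) on the wrist, so it's faulty. I'll lift it out and re-measure the dish before going there.

```bash
python3 -m creep '[{"x":0,"y":0,"z":0.012,"spin":0},{"x":0,"y":0,"z":0.024,"spin":0},{"x":0,"y":0,"z":0.036,"spin":0},{"x":0,"y":0,"z":0.048,"spin":0},{"x":0,"y":0,"z":0.062,"spin":0},{"x":0,"y":0,"z":0.07,"spin":0},{"x":-0.02,"y":-0.02,"z":0.07,"spin":0},{"x":-0.05,"y":-0.05,"z":0.07,"spin":0},{"x":-0.08,"y":-0.08,"z":0.07,"spin":0},{"x":-0.11,"y":-0.11,"z":0.07,"spin":0},{"x":-0.12,"y":-0.12,"z":0.07,"spin":0}]' - 40
cat > dish.py <<'E'
from h import *
c=r.camera("side");P=cloud(c)
m=(P[...,0]>.3)&(P[...,0]<.56)&(P[...,1]>-.26)&(P[...,1]<.09)&(P[...,2]>.026)&(P[...,2]<.041)
m=cv2.morphologyEx(m.astype(np.uint8),cv2.MORPH_CLOSE,np.ones((3,3)))
n,l,s,_=cv2.connectedComponentsWithStats(m); k=1+s[1:,4].argmax(); q=P[l==k]
print("dish side",cv2.minAreaRect((q[:,:2]*1000).astype(np.float32)))
c=r.camera("top");P=cloud(c)
m=(P[...,0]>.3)&(P[...,0]<.56)&(P[...,1]>-.26)&(P[...,1]<.09)&(P[...,2]>.03)&(P[...,2]<.041)
print("dish top",cv2.minAreaRect((P[m][:,:2]*1000).astype(np.float32)),m.sum())
E
python3 dish.py; python3 col.py 2 2>/dev/null | tail -1
python3 -c "
from h import *
s=r.read_state();print(s['width'],s['ee_pos'],s['ft_force'])"
```

```text
time: 14.78
ee_pos: [0.4782, 0.0687, 0.1651]
eef_rot: [0.753, 0.658, -0.001, 0.001]
ft_force: [0.0, -0.6, -1.2]
width: 0.0377
dish side ((283.57659912109375, 221.64234924316406), (219.112548828125, 939.101806640625), 25.154600143432617)
dish top ((428.0802307128906, -86.25588989257812), (150.4258270263672, 219.8622283935547), 2.480712652206421) 374
 (2, [286, 60, 0, 0, 0, 0, 0, 0, 0, 0, 0, 0], np.int64(0), [nan, nan, nan])
0.03733492764872067 [0.48008148 0.07153502 0.16535352] [-0.14438669 -0.26444386 -1.35981901]
```

```bash
python3 -m creep '[{"x":-0.02,"y":-0.035,"z":0,"spin":0},{"x":-0.04,"y":-0.07,"z":0,"spin":0},{"x":-0.05,"y":-0.101,"z":0,"spin":0},{"x":-0.05,"y":-0.101,"z":-0.03,"spin":0},{"x":-0.05,"y":-0.101,"z":-0.06,"spin":0},{"x":-0.05,"y":-0.101,"z":-0.075,"spin":0},{"x":-0.05,"y":-0.101,"z":-0.083,"spin":0},{"x":-0.05,"y":-0.101,"z":-0.087,"spin":0},{"x":-0.05,"y":-0.101,"z":-0.087,"spin":0}]'
```

```text
time: 16.15
ee_pos: [0.43, -0.0301, 0.0785]
eef_rot: [0.752, 0.659, 0.0, 0.0]
ft_force: [0.2, 0.2, -0.8]
width: 0.0378
```

```bash
python3 -m creep '[{"x":0,"y":0,"z":-0.001,"spin":0},{"x":0,"y":0,"z":-0.002,"spin":0},{"x":0,"y":0,"z":-0.003,"spin":0},{"x":0,"y":0,"z":-0.003,"spin":0},{"x":0,"y":0,"z":-0.003,"spin":0}]'
```

```text
time: 16.77
ee_pos: [0.4297, -0.0303, 0.0752]
eef_rot: [0.752, 0.659, 0.0, 0.0]
ft_force: [0.3, -1.0, -0.5]
width: 0.0372
```

```bash
python3 -m creep '[{"x":0,"y":0,"z":-0.0007,"spin":0},{"x":0,"y":0,"z":-0.0007,"spin":0}]' - 15
python3 -m creep '[{"x":0,"y":0,"z":0,"spin":0},{"x":0,"y":0,"z":0,"spin":0},{"x":0,"y":0,"z":0,"spin":0},{"x":0,"y":0,"z":0,"spin":0},{"x":0,"y":0,"z":0.02,"spin":0},{"x":0,"y":0,"z":0.05,"spin":0},{"x":0,"y":0,"z":0.085,"spin":0},{"x":0.03,"y":0.03,"z":0.085,"spin":1},{"x":0.08,"y":0.06,"z":0.085,"spin":2},{"x":0.13,"y":0.085,"z":0.085,"spin":2},{"x":0.17,"y":0.1,"z":0.085,"spin":2},{"x":0.204,"y":0.108,"z":0.085,"spin":2}]' 0.065 15
python3 - <<'E'
from h import *
c=shot("top");P=cloud(c);m=(np.hypot(P[...,0]-.43,P[...,1]+.03)<.05)&(P[...,2]>.1)&(P[...,2]<.14);print(P[m].mean(0),m.sum())
c=shot("wrist"); P=wcloud(c); print(r.read_state()["ee_pos"])
m=(abs(P[...,2]-.125)<.003)&(np.hypot(P[...,0]-.634,P[...,1]-.078)<.05); q=P[m][:,:2]; ctr=q.mean(0); z=(q-ctr)@[1,1j]; print(m.sum(),ctr,np.degrees(np.angle(-(z**4).mean())/4))
E
```

```text
time: 17.02
ee_pos: [0.4301, -0.0303, 0.0751]
eef_rot: [0.752, 0.659, 0.0, 0.0]
ft_force: [-2.0, -0.0, 9.2]
width: 0.038
time: 18.52
ee_pos: [0.6348, 0.0789, 0.1586]
eef_rot: [0.741, 0.672, -0.0, -0.001]
ft_force: [-0.2, -1.1, 1.0]
width: 0.065
[nan nan nan] 0
[0.6353574  0.07891104 0.15796547]
2399 [0.635777   0.07666551] -4.6708530669316<stdin>:2: RuntimeWarning: Mean of empty slice.
  ret = um.true_divide(
```

```bash
python3 -m creep '[{"x":0.001,"y":-0.001,"z":-0.04,"spin":1},{"x":0.001,"y":-0.001,"z":-0.068,"spin":1},{"x":0.001,"y":-0.001,"z":-0.078,"spin":1},{"x":0.001,"y":-0.001,"z":-0.078,"spin":1}]' 0.065 15
python3 -m creep '[{"x":0,"y":0,"z":0,"spin":0},{"x":0,"y":0,"z":0,"spin":0},{"x":0,"y":0,"z":0,"spin":0},{"x":0,"y":0,"z":0,"spin":0},{"x":0,"y":0,"z":0,"spin":0},{"x":0,"y":0,"z":0,"spin":0}]' 0.03 30
python3 - <<'E'
from h import *
c=shot("side");P=cloud(c);m=(np.hypot(P[...,0]-.43,P[...,1]+.03)<.05)&(P[...,2]>.09)&(P[...,2]<.14);print(P[m].mean(0),P[m].max(0),m.sum()); cv2.imwrite("pics/s5.png",c["pixels"])
E
```

```text
time: 19.12
ee_pos: [0.6343, 0.0767, 0.0815]
eef_rot: [0.735, 0.678, -0.0, -0.0]
ft_force: [-0.8, 0.3, 0.3]
width: 0.0651
time: 19.88
ee_pos: [0.6348, 0.0768, 0.0817]
eef_rot: [0.735, 0.678, 0.0, 0.0]
ft_force: [-0.5, -1.2, 4.4]
width: 0.0373
[ 0.42556672 -0.0231307   0.1125557 ] [ 0.45100859 -0.00712254  0.12657775] 250
```

View pics/s5.png

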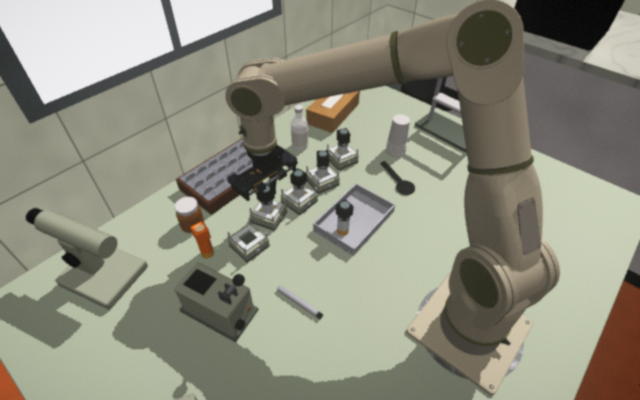

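Lamp 1 stands upright in the dish at (344,216), socket 1 is empty, and the lever is still up. Pulling lamp 2 now.

```bash
python3 -m creep '[{"x":0,"y":0,"z":0.002,"spin":0},{"x":0,"y":0,"z":0.004,"spin":0},{"x":0,"y":0,"z":0.006,"spin":0},{"x":0,"y":0,"z":0.008,"spin":0},{"x":0,"y":0,"z":0.010,"spin":0},{"x":0,"y":0,"z":0.012,"spin":0},{"x":0,"y":0,"z":0.014,"spin":0},{"x":0,"y":0,"z":0.014,"spin":0}]' - 30
python3 col.py 1 2 3 2>/dev/null
```

```text
time: 20.92
ee_pos: [0.6343, 0.0768, 0.0955]
eef_rot: [0.735, 0.678, -0.0, -0.0]
ft_force: [-1.2, 0.1, -6.5]
width: 0.0378
top
 (1, [208, 160, 36, 2, 0, 0, 0, 0, 0, 0, 0, 0], np.int64(0), [nan, nan, nan])
 (2, [0, 0, 0, 0, 0, 0, 0, 0, 0, 0, 0, 0], np.int64(0), [nan, nan, nan])
 (3, [26, 21, 6, 0, 0, 0, 0, 0, 0, 0, 0, 0], np.int64(6), [0.6165, -0.0449, 0.125])
side
 (1, [100, 168, 45, 0, 0, 0, 0, 0, 0, 0, 0, 0], np.int64(0), [nan, nan, nan])
 (2, [19, 2, 9, 28, 110, 54, 2, 1, 0, 0, 0, 0], np.int64(78), [0.6232, 0.0777, 0.1393])
 (3, [82, 84, 23, 1, 0, 0, 0, 0, 0, 0, 0, 0], np.int64(73), [0.6066, -0.0307, 0.1267])
wrist
 (1, [3101, 527, 0, 0, 0, 0, 0, 0, 0, 0, 0, 0], np.int64(0), [nan, nan, nan])
 (2, [1, 39, 115, 984, 1682, 0, 0, 0, 0, 0, 0, 0], np.int64(1812), [0.623, 0.0784, 0.138])
 (3, [2181, 379, 0, 0, 0, 0, 0, 0, 0, 0, 0, 0], np.int64(1733), [0.6084, -0.0311, 0.1254])
```

Collar 2 rose about 10 mm, from 42 to about 51.5, at 6.5 N, so lamp 2 is sound. Setting it down and moving to lamp 3.

```bash
python3 -m creep '[{"x":0,"y":0,"z":-0.003,"spin":0},{"x":0,"y":0,"z":-0.006,"spin":0},{"x":0,"y":0,"z":-0.009,"spin":0},{"x":0,"y":0,"z":-0.012,"spin":0},{"x":0,"y":0,"z":-0.014,"spin":0},{"x":0,"y":0,"z":-0.0145,"spin":0},{"x":0,"y":0,"z":-0.0145,"spin":0}]' - 20
python3 -m creep '[{"x":0,"y":0,"z":0,"spin":0},{"x":0,"y":0,"z":0,"spin":0},{"x":0,"y":0,"z":0,"spin":0},{"x":0,"y":0,"z":0,"spin":0},{"x":0,"y":0,"z":0.03,"spin":0},{"x":0,"y":0,"z":0.078,"spin":0},{"x":-0.005,"y":-0.03,"z":0.078,"spin":4},{"x":-0.015,"y":-0.07,"z":0.078,"spin":7},{"x":-0.025,"y":-0.109,"z":0.078,"spin":7},{"x":-0.025,"y":-0.109,"z":0.078,"spin":7}]' 0.065 15
python3 - <<'E'
from h import *
c=shot("wrist"); P=wcloud(c); print(r.read_state()["ee_pos"])
m=(abs(P[...,2]-.125)<.003)&(np.hypot(P[...,0]-.609,P[...,1]+.0325)<.05); q=P[m][:,:2]; ctr=q.mean(0); z=(q-ctr)@[1,1j]; print(m.sum(),ctr,np.degrees(np.angle(-(z**4).mean())/4))
E
python3 col.py 2 3 2>/dev/null |tail -2
```

```text
time: 21.95
ee_pos: [0.6349, 0.0768, 0.0817]
eef_rot: [0.735, 0.678, 0.0, 0.0]
ft_force: [-2.2, -0.7, 4.4]
width: 0.038
time: 23.2
ee_pos: [0.6092, -0.0367, 0.1586]
eef_rot: [0.694, 0.72, -0.001, 0.0]
ft_force: [-0.1, 0.9, -0.8]
width: 0.0656
[ 0.60943623 -0.03398857  0.1588209 ]
2307 [ 0.61010303 -0.03405663] 2.3541357989423126
 (2, [3, 1, 62, 614, 828, 3, 3, 6, 6, 5, 7, 1], np.int64(103), [0.6181, 0.0783, 0.1115])
 (3, [1516, 297, 0, 0, 0, 0, 0, 0, 0, 0, 0, 0], np.int64(1498), [0.6081, -0.0327, 0.1254])
```

```bash
python3 -m creep '[{"x":0.0005,"y":-0.0005,"z":-0.04,"spin":0},{"x":0.0005,"y":-0.0005,"z":-0.068,"spin":0},{"x":0.0005,"y":-0.0005,"z":-0.077,"spin":0},{"x":0.0005,"y":-0.0005,"z":-0.077,"spin":0}]' 0.065 15
python3 -m creep '[{"x":0,"y":0,"z":0,"spin":0},{"x":0,"y":0,"z":0,"spin":0},{"x":0,"y":0,"z":0,"spin":0},{"x":0,"y":0,"z":0,"spin":0},{"x":0,"y":0,"z":0,"spin":0},{"x":0,"y":0,"z":0,"spin":0}]' 0.03 30
python3 -m creep '[{"x":0,"y":0,"z":0.002,"spin":0},{"x":0,"y":0,"z":0.004,"spin":0},{"x":0,"y":0,"z":0.006,"spin":0},{"x":0,"y":0,"z":0.008,"spin":0},{"x":0,"y":0,"z":0.010,"spin":0},{"x":0,"y":0,"z":0.012,"spin":0},{"x":0,"y":0,"z":0.014,"spin":0},{"x":0,"y":0,"z":0.014,"spin":0}]' - 30
python3 col.py 2 3 4 2>/dev/null
```

```text
time: 23.9
ee_pos: [0.6102, -0.0318, 0.0821]
eef_rot: [0.692, 0.722, 0.0, -0.0]
ft_force: [-0.4, -1.0, -0.4]
width: 0.0652
time: 24.65
ee_pos: [0.6103, -0.0328, 0.0822]
eef_rot: [0.692, 0.722, 0.0, 0.0]
ft_force: [-0.1, -1.0, 3.2]
width: 0.0378
time: 25.65
ee_pos: [0.6099, -0.0326, 0.096]
eef_rot: [0.692, 0.722, -0.0, -0.0]
ft_force: [-1.4, 0.6, -6.5]
width: 0.038
top
 (2, [20, 2, 13, 58, 75, 22, 1, 0, 0, 0, 0, 0], np.int64(90), [0.6322, 0.0824, 0.1255])
 (3, [4, 0, 0, 8, 25, 4, 0, 0, 0, 0, 0, 0], np.int64(0), [nan, nan, nan])
 (4, [27, 26, 2, 0, 0, 0, 0, 0, 0, 0, 0, 0], np.int64(65), [0.615, -0.1576, 0.1258])
side
 (2, [23, 0, 5, 33, 98, 55, 2, 1, 0, 0, 0, 0], np.int64(97), [0.6286, 0.0791, 0.1264])
 (3, [12, 1, 10, 26, 82, 66, 3, 0, 0, 0, 0, 0], np.int64(30), [0.5991, -0.0333, 0.14])
 (4, [60, 69, 31, 0, 0, 0, 0, 0, 0, 0, 0, 0], np.int64(66), [0.6082, -0.1459, 0.1266])
wrist
 (2, [1, 2, 68, 516, 748, 0, 0, 1, 0, 0, 0, 0], np.int64(370), [0.6318, 0.0852, 0.1256])
 (3, [3, 27, 152, 505, 2174, 1, 0, 0, 0, 0, 0, 0], np.int64(1335), [0.6004, -0.0326, 0.139])
 (4, [1596, 281, 0, 0, 0, 0, 0, 0, 0, 0, 0, 0], np.int64(944), [0.6053, -0.1452, 0.1248])
```

Lamp 3 is sound: its collar rose about 10 mm at 6.5 N. Setting it down, then lamp 4.

```bash
python3 -m creep '[{"x":0,"y":0,"z":-0.003,"spin":0},{"x":0,"y":0,"z":-0.006,"spin":0},{"x":0,"y":0,"z":-0.009,"spin":0},{"x":0,"y":0,"z":-0.012,"spin":0},{"x":0,"y":0,"z":-0.014,"spin":0},{"x":0,"y":0,"z":-0.0145,"spin":0},{"x":0,"y":0,"z":-0.0145,"spin":0}]' - 20
python3 -m creep '[{"x":0,"y":0,"z":0,"spin":0},{"x":0,"y":0,"z":0,"spin":0},{"x":0,"y":0,"z":0,"spin":0},{"x":0,"y":0,"z":0,"spin":0},{"x":0,"y":0,"z":0.03,"spin":0},{"x":0,"y":0,"z":0.077,"spin":0},{"x":0,"y":-0.02,"z":0.085,"spin":-10},{"x":0,"y":-0.045,"z":0.085,"spin":-20},{"x":0.001,"y":-0.07,"z":0.085,"spin":-30},{"x":0.002,"y":-0.1,"z":0.085,"spin":-40},{"x":0.0025,"y":-0.117,"z":0.077,"spin":-50},{"x":0.0025,"y":-0.117,"z":0.077,"spin":-50}]' 0.065 15
python3 - <<'E'
from h import *
c=shot("wrist"); P=wcloud(c); print(r.read_state()["ee_pos"])
m=(abs(P[...,2]-.125)<.003)&(np.hypot(P[...,0]-.6125,P[...,1]+.1493)<.05); q=P[m][:,:2]; ctr=q.mean(0); z=(q-ctr)@[1,1j]; print(m.sum(),ctr,np.degrees(np.angle(-(z**4).mean())/4))
E
python3 col.py 2 3 4 2>/dev/null |tail -3
```

```text
time: 26.68
ee_pos: [0.6105, -0.0329, 0.0821]
eef_rot: [0.692, 0.722, 0.0, 0.0]
ft_force: [-1.3, -0.9, 5.5]
width: 0.0381
time: 28.18
ee_pos: [0.612, -0.1511, 0.1577]
eef_rot: [0.932, 0.361, -0.001, -0.0]
ft_force: [-0.5, -0.3, -0.4]
width: 0.0647
[ 0.61237521 -0.14951239  0.15818944]
2333 [ 0.61430281 -0.15005953] 44.01424823904198
 (2, [4, 2, 73, 693, 886, 12, 10, 10, 16, 11, 9, 12], np.int64(880), [0.6319, 0.0765, 0.1252])
 (3, [0, 0, 19, 415, 1494, 1, 0, 0, 0, 0, 0, 0], np.int64(1502), [0.6084, -0.0331, 0.1254])
 (4, [1530, 259, 0, 0, 0, 0, 0, 0, 0, 0, 0, 0], np.int64(1507), [0.6118, -0.1491, 0.1254])
```

```bash
python3 -m creep '[{"x":0.001,"y":-0.0005,"z":-0.04,"spin":1},{"x":0.001,"y":-0.0005,"z":-0.068,"spin":1},{"x":0.001,"y":-0.0005,"z":-0.077,"spin":1},{"x":0.001,"y":-0.0005,"z":-0.077,"spin":1}]' 0.065 15
python3 -m creep '[{"x":0,"y":0,"z":0,"spin":0},{"x":0,"y":0,"z":0,"spin":0},{"x":0,"y":0,"z":0,"spin":0},{"x":0,"y":0,"z":0,"spin":0},{"x":0,"y":0,"z":0,"spin":0},{"x":0,"y":0,"z":0,"spin":0}]' 0.03 30
python3 -m creep '[{"x":0,"y":0,"z":0.002,"spin":0},{"x":0,"y":0,"z":0.004,"spin":0},{"x":0,"y":0,"z":0.006,"spin":0},{"x":0,"y":0,"z":0.008,"spin":0},{"x":0,"y":0,"z":0.010,"spin":0},{"x":0,"y":0,"z":0.012,"spin":0},{"x":0,"y":0,"z":0.014,"spin":0},{"x":0,"y":0,"z":0.014,"spin":0}]' - 30
python3 col.py 3 4 5 2>/dev/null
```

```text
time: 28.88
ee_pos: [0.6138, -0.1496, 0.0818]
eef_rot: [0.929, 0.371, 0.0, -0.0]
ft_force: [-0.4, 0.7, -0.1]
width: 0.0649
time: 29.62
ee_pos: [0.6138, -0.1502, 0.0818]
eef_rot: [0.929, 0.37, 0.0, 0.0]
ft_force: [-1.0, 0.5, 3.9]
width: 0.0377
time: 30.62
ee_pos: [0.6137, -0.1503, 0.0956]
eef_rot: [0.929, 0.37, 0.0, 0.0]
ft_force: [0.2, -0.1, -1.5]
width: 0.038
top
 (3, [11, 2, 12, 94, 171, 64, 3, 0, 0, 0, 0, 0], np.int64(147), [0.6089, -0.0323, 0.1253])
 (4, [75, 62, 11, 0, 0, 0, 0, 0, 0, 0, 0, 0], np.int64(1), [0.614, -0.1341, 0.1397])
 (5, [21, 15, 3, 0, 0, 0, 0, 0, 0, 0, 0, 0], np.int64(72), [0.6359, -0.2874, 0.1259])
side
 (3, [14, 1, 2, 22, 80, 67, 7, 0, 0, 0, 0, 0], np.int64(66), [0.6075, -0.0309, 0.1268])
 (4, [54, 78, 23, 2, 0, 0, 0, 0, 0, 0, 0, 0], np.int64(81), [0.6074, -0.1451, 0.1398])
 (5, [44, 61, 13, 0, 0, 0, 0, 0, 0, 0, 0, 0], np.int64(10), [0.6236, -0.2709, 0.1091])
wrist
 (3, [0, 0, 39, 622, 2488, 1, 1, 3, 1, 1, 0, 0], np.int64(2615), [0.6081, -0.0336, 0.1254])
 (4, [2299, 368, 0, 0, 0, 0, 0, 0, 0, 0, 0, 0], np.int64(1345), [0.6075, -0.1446, 0.1383])
 (5, [4, 0, 0, 0, 0, 0, 0, 0, 0, 0, 0, 0], np.int64(0), [nan, nan, nan])
```

Lamp 4 is faulty: the head rose 14 mm, the collar stayed down, and the wrist felt only its weight. Lifting it out and re-measuring the dish.

```bash
python3 -m creep '[{"x":0,"y":0,"z":0.012,"spin":0},{"x":0,"y":0,"z":0.024,"spin":0},{"x":0,"y":0,"z":0.036,"spin":0},{"x":0,"y":0,"z":0.048,"spin":0},{"x":0,"y":0,"z":0.062,"spin":0},{"x":0,"y":0,"z":0.07,"spin":0},{"x":-0.02,"y":0,"z":0.07,"spin":0},{"x":-0.04,"y":0,"z":0.07,"spin":0},{"x":-0.06,"y":0,"z":0.07,"spin":0},{"x":-0.06,"y":0,"z":0.07,"spin":0}]' - 40
cat >> dish.py <<'E'
m=(P[...,0]>.3)&(P[...,0]<.52)&(P[...,1]>-.26)&(P[...,1]<.09)&(P[...,2]>.095)&(P[...,2]<.14)
print("head in dish (top)",P[m].mean(0).round(3) if m.any() else None,m.sum(), r.read_state()["width"])
E
python3 dish.py
```

```text
time: 32.02
ee_pos: [0.5528, -0.1506, 0.1657]
eef_rot: [0.929, 0.37, -0.0, 0.0]
ft_force: [0.4, -0.5, -2.3]
width: 0.0376
dish side ((284.9036560058594, 220.24151611328125), (219.646728515625, 942.9238891601562), 25.195762634277344)
dish top ((426.8179626464844, -57.090232849121094), (150.25592041015625, 162.33273315429688), 2.3240602016448975) 337
head in dish (top) [ 0.427 -0.029  0.118] 297 0.03765591909061435
```

```bash
python3 -m creep '[{"x":-0.04,"y":0.005,"z":0,"spin":0},{"x":-0.08,"y":0.01,"z":0,"spin":0},{"x":-0.11,"y":0.015,"z":0,"spin":0},{"x":-0.124,"y":0.015,"z":-0.01,"spin":0},{"x":-0.124,"y":0.015,"z":-0.04,"spin":0},{"x":-0.124,"y":0.015,"z":-0.065,"spin":0},{"x":-0.124,"y":0.015,"z":-0.08,"spin":0},{"x":-0.124,"y":0.015,"z":-0.086,"spin":0},{"x":-0.124,"y":0.015,"z":-0.088,"spin":0},{"x":-0.124,"y":0.015,"z":-0.0895,"spin":0},{"x":-0.124,"y":0.015,"z":-0.0905,"spin":0},{"x":-0.124,"y":0.015,"z":-0.0905,"spin":0}]'
```

```text
time: 33.62
ee_pos: [0.4301, -0.1354, 0.0757]
eef_rot: [0.929, 0.37, 0.0, 0.0]
ft_force: [-1.0, 0.3, 5.9]
width: 0.0372
```

```bash
python3 -m creep '[{"x":0,"y":0,"z":0,"spin":0},{"x":0,"y":0,"z":0,"spin":0},{"x":0,"y":0,"z":0,"spin":0},{"x":0,"y":0,"z":0,"spin":0},{"x":0,"y":0,"z":0.02,"spin":0},{"x":0,"y":0,"z":0.05,"spin":0},{"x":0.01,"y":0,"z":0.09,"spin":0},{"x":0.05,"y":-0.035,"z":0.09,"spin":6},{"x":0.09,"y":-0.07,"z":0.09,"spin":12},{"x":0.135,"y":-0.1,"z":0.09,"spin":19},{"x":0.175,"y":-0.125,"z":0.085,"spin":19},{"x":0.205,"y":-0.145,"z":0.083,"spin":19}]' 0.065 15
python3 -m creep '[{"x":0,"y":0,"z":0,"spin":0},{"x":0,"y":0,"z":0,"spin":0}]'
python3 - <<'E'
from h import *
c=shot("wrist"); P=wcloud(c); s=r.read_state(); print(s["ee_pos"],s["joint_positions"].round(2))
m=(abs(P[...,2]-.125)<.003)&(np.hypot(P[...,0]-.6346,P[...,1]+.2803)<.05); q=P[m][:,:2]; ctr=q.mean(0); z=(q-ctr)@[1,1j]; print(m.sum(),ctr,np.degrees(np.angle(-(z**4).mean())/4))
E
python3 dish.py; python3 col.py 2 3 4 5 2>/dev/null |tail -4
```

```text
time: 35.12
ee_pos: [0.6356, -0.2813, 0.1566]
eef_rot: [0.855, 0.518, -0.0, -0.001]
ft_force: [0.5, -0.2, 0.6]
width: 0.0651
time: 35.38
ee_pos: [0.6343, -0.2795, 0.1576]
eef_rot: [0.855, 0.518, -0.0, -0.0]
ft_force: [-0.5, 0.3, 1.6]
width: 0.0648
[ 0.63419733 -0.27942446  0.15808608] [ 0.78  0.6  -0.66  1.29  0.36  1.37  1.22]
2339 [ 0.63625443 -0.28237976] -30.59784319516367
dish side ((283.8539733886719, 222.02267456054688), (219.2635955810547, 938.8070068359375), 25.195762634277344)
dish top ((428.19195556640625, -85.98463439941406), (150.56614685058594, 220.05528259277344), 2.318540573120117) 547
head in dish (top) [ 0.427 -0.082  0.118] 601 0.06528651641366251
 (2, [2, 5, 37, 265, 307, 14, 18, 21, 15, 20, 18, 15], np.int64(345), [0.6322, 0.075, 0.1253])
 (3, [3, 8, 55, 389, 1098, 10, 8, 9, 8, 9, 9, 8], np.int64(680), [0.6087, -0.0344, 0.1254])
 (4, [2148, 415, 0, 0, 0, 0, 0, 0, 0, 0, 0, 0], np.int64(0), [nan, nan, nan])
 (5, [1470, 299, 0, 0, 0, 0, 0, 0, 0, 0, 0, 0], np.int64(1607), [0.6332, -0.2792, 0.1253])
```

Both rejects stand in the dish. Now lamp 5.

```bash
python3 -m creep '[{"x":0.001,"y":-0.0015,"z":-0.04,"spin":-1.5},{"x":0.001,"y":-0.0015,"z":-0.068,"spin":-1.5},{"x":0.001,"y":-0.0015,"z":-0.077,"spin":-1.5},{"x":0.001,"y":-0.0015,"z":-0.077,"spin":-1.5}]' 0.065 15
python3 -m creep '[{"x":0,"y":0,"z":0,"spin":0},{"x":0,"y":0,"z":0,"spin":0},{"x":0,"y":0,"z":0,"spin":0},{"x":0,"y":0,"z":0,"spin":0},{"x":0,"y":0,"z":0,"spin":0},{"x":0,"y":0,"z":0,"spin":0}]' 0.03 30
python3 -m creep '[{"x":0,"y":0,"z":0.002,"spin":0},{"x":0,"y":0,"z":0.004,"spin":0},{"x":0,"y":0,"z":0.006,"spin":0},{"x":0,"y":0,"z":0.008,"spin":0},{"x":0,"y":0,"z":0.010,"spin":0},{"x":0,"y":0,"z":0.012,"spin":0},{"x":0,"y":0,"z":0.014,"spin":0},{"x":0,"y":0,"z":0.014,"spin":0}]' - 30
python3 col.py 4 5 2>/dev/null
```

```text
time: 36.17
ee_pos: [0.6356, -0.2817, 0.0812]
eef_rot: [0.862, 0.507, 0.0, -0.0]
ft_force: [0.1, 0.0, 0.9]
width: 0.065
time: 36.92
ee_pos: [0.6358, -0.2818, 0.0812]
eef_rot: [0.862, 0.507, 0.0, 0.0]
ft_force: [-0.5, -0.7, 3.6]
width: 0.0379
time: 37.92
ee_pos: [0.6354, -0.2816, 0.0951]
eef_rot: [0.862, 0.507, -0.0, -0.0]
ft_force: [-2.3, 0.8, -6.0]
width: 0.0375
top
 (4, [214, 162, 29, 3, 0, 0, 0, 0, 0, 0, 0, 0], np.int64(0), [nan, nan, nan])
 (5, [17, 8, 17, 110, 111, 39, 5, 0, 0, 0, 0, 0], np.int64(40), [0.6316, -0.2769, 0.1393])
side
 (4, [64, 106, 33, 0, 0, 0, 0, 0, 0, 0, 0, 0], np.int64(0), [nan, nan, nan])
 (5, [13, 3, 7, 24, 59, 40, 6, 0, 0, 0, 0, 0], np.int64(72), [0.627, -0.277, 0.1398])
wrist
 (4, [3285, 565, 0, 0, 0, 0, 0, 0, 0, 0, 0, 0], np.int64(0), [nan, nan, nan])
 (5, [4, 36, 111, 916, 1725, 0, 0, 0, 0, 0, 0, 0], np.int64(1764), [0.625, -0.2757, 0.1382])
```

Lamp 5 is sound. I'll set it down, back off and head for the lever.

```bash
python3 -m creep '[{"x":0,"y":0,"z":-0.003,"spin":0},{"x":0,"y":0,"z":-0.006,"spin":0},{"x":0,"y":0,"z":-0.009,"spin":0},{"x":0,"y":0,"z":-0.012,"spin":0},{"x":0,"y":0,"z":-0.014,"spin":0},{"x":0,"y":0,"z":-0.0145,"spin":0},{"x":0,"y":0,"z":-0.0145,"spin":0}]' - 20
python3 -m creep '[{"x":0,"y":0,"z":0,"spin":0},{"x":0,"y":0,"z":0,"spin":0},{"x":0,"y":0,"z":0,"spin":0},{"x":0,"y":0,"z":0,"spin":0},{"x":0,"y":0,"z":0.03,"spin":0},{"x":0,"y":0,"z":0.08,"spin":0},{"x":0,"y":0.02,"z":0.13,"spin":0},{"x":-0.02,"y":0.06,"z":0.17,"spin":8},{"x":-0.04,"y":0.11,"z":0.19,"spin":16},{"x":-0.06,"y":0.16,"z":0.19,"spin":24},{"x":-0.08,"y":0.215,"z":0.19,"spin":32},{"x":-0.1,"y":0.27,"z":0.19,"spin":40}]' 0.065 15
python3 -m creep '[{"x":-0.01,"y":0.06,"z":0,"spin":2.6},{"x":-0.02,"y":0.12,"z":0,"spin":2.6},{"x":-0.03,"y":0.18,"z":0,"spin":2.6},{"x":-0.05,"y":0.235,"z":0,"spin":2.6},{"x":-0.08,"y":0.285,"z":0,"spin":2.6},{"x":-0.11,"y":0.33,"z":0,"spin":2.6},{"x":-0.126,"y":0.37,"z":0,"spin":2.6},{"x":-0.126,"y":0.37,"z":-0.01,"spin":2.6},{"x":-0.126,"y":0.37,"z":-0.01,"spin":2.6}]'
python3 - <<'E'
from h import *
c=shot("wrist"); P=wcloud(c); s=r.read_state(); print(s["ee_pos"],s["eef_rot"],s["joint_positions"].round(2))
m=(P[...,2]>.19)&(P[...,2]<.235)&(np.hypot(P[...,0]-.409,P[...,1]-.359)<.022); q=P[m]
from scipy.optimize import least_squares
f=least_squares(lambda p:np.linalg.norm(q-p,axis=1)-.013,[.409,.359,.217],loss="soft_l1",f_scale=.001); print(m.sum(),f.x)
E
python3 col.py 1 2 3 4 5 2>/dev/null | head -6; python3 dish.py|tail -2
```

```text
time: 38.95
ee_pos: [0.6359, -0.2819, 0.0813]
eef_rot: [0.862, 0.507, 0.0, 0.0]
ft_force: [-3.0, -0.2, 6.1]
width: 0.0381
time: 40.45
ee_pos: [0.5347, -0.01, 0.2705]
eef_rot: [0.635, 0.773, -0.0, 0.0]
ft_force: [0.9, 1.7, 1.4]
width: 0.065
time: 41.58
ee_pos: [0.4098, 0.3574, 0.2595]
eef_rot: [0.619, 0.785, -0.001, 0.0]
ft_force: [0.4, 0.4, -0.6]
width: 0.0649
[0.41035433 0.3570146  0.25997576] [ 6.19644547e-01  7.84882406e-01 -4.79498063e-04  1.20429815e-04] [ 0.14  0.3  -1.13  1.55  0.28  1.46  0.8 ]
934 [0.41149291 0.35907454 0.2163616 ]
top
 (1, [208, 171, 21, 5, 0, 0, 0, 0, 0, 0, 0, 0], np.int64(0), [nan, nan, nan])
 (2, [16, 4, 21, 110, 148, 47, 2, 0, 0, 0, 0, 0], np.int64(146), [0.6327, 0.0776, 0.1255])
 (3, [15, 1, 7, 88, 175, 65, 8, 0, 0, 0, 0, 0], np.int64(149), [0.6086, -0.0322, 0.1257])
 (4, [215, 160, 27, 1, 0, 0, 0, 0, 0, 0, 0, 0], np.int64(0), [nan, nan, nan])
 (5, [18, 2, 26, 133, 143, 53, 3, 0, 0, 0, 0, 0], np.int64(147), [0.634, -0.2795, 0.126])
dish top ((428.2708740234375, -85.90597534179688), (150.66908264160156, 220.08106994628906), 2.3424172401428223) 551
head in dish (top) [ 0.428 -0.082  0.118] 604 0.06514585702573171
```

```bash
python3 -m creep '[{"x":0.0005,"y":0.0015,"z":-0.03,"spin":0},{"x":0.0005,"y":0.0015,"z":-0.06,"spin":0},{"x":0.0005,"y":0.0015,"z":-0.071,"spin":0},{"x":0.0005,"y":0.0015,"z":-0.071,"spin":0}]'
python3 -m creep '[{"x":0,"y":0,"z":0,"spin":0},{"x":0,"y":0,"z":0,"spin":0},{"x":0,"y":0,"z":0,"spin":0},{"x":0,"y":0,"z":0,"spin":0},{"x":0,"y":0,"z":0,"spin":0},{"x":0,"y":0,"z":0,"spin":0},{"x":0,"y":0,"z":0,"spin":0}]' 0.0 15
```

```text
time: 42.38
ee_pos: [0.4101, 0.3596, 0.1895]
eef_rot: [0.619, 0.785, -0.0, -0.0]
ft_force: [-0.2, -0.2, 0.4]
width: 0.0651
time: 43.25
ee_pos: [0.4105, 0.3584, 0.1894]
eef_rot: [0.619, 0.785, -0.001, 0.001]
ft_force: [-1.6, -6.1, 3.9]
width: 0.0246
```

```bash
python3 -m creep '[{"x":-0.0084,"y":-0.002,"z":-0.005,"spin":0},{"x":-0.0163,"y":-0.0039,"z":-0.0108,"spin":0},{"x":-0.0236,"y":-0.0057,"z":-0.0174,"spin":0},{"x":-0.0302,"y":-0.0072,"z":-0.0247,"spin":0},{"x":-0.0361,"y":-0.0086,"z":-0.0326,"spin":0},{"x":-0.0412,"y":-0.0099,"z":-0.0412,"spin":0},{"x":-0.0454,"y":-0.0109,"z":-0.0502,"spin":0},{"x":-0.0487,"y":-0.0117,"z":-0.0595,"spin":0},{"x":-0.0511,"y":-0.0123,"z":-0.0692,"spin":0},{"x":-0.0526,"y":-0.0126,"z":-0.0793,"spin":0},{"x":-0.0531,"y":-0.0127,"z":-0.0891,"spin":0},{"x":-0.0531,"y":-0.0127,"z":-0.0915,"spin":0}]'
python3 -m creep '[{"x":0,"y":0,"z":-0.0015,"spin":0},{"x":0,"y":0,"z":-0.0015,"spin":0}]'
```

```text
time: 44.75
ee_pos: [0.357, 0.3461, 0.0977]
eef_rot: [0.619, 0.785, -0.001, 0.0]
ft_force: [-1.3, -9.5, 15.2]
width: 0.0247
time: 45.0
ee_pos: [0.3573, 0.3461, 0.097]
eef_rot: [0.619, 0.785, -0.001, 0.001]
ft_force: [-1.7, -9.4, 12.9]
width: 0.0249
```

The lever is at its lower stop, with about 13 N pushing back. Releasing, backing off and doing the final check.

```bash
python3 -m creep '[{"x":0,"y":0,"z":0,"spin":0},{"x":0,"y":0,"z":0,"spin":0},{"x":0,"y":0,"z":0,"spin":0},{"x":0,"y":0,"z":0,"spin":0},{"x":0,"y":0,"z":0.03,"spin":0},{"x":0,"y":0,"z":0.08,"spin":0},{"x":0,"y":0,"z":0.13,"spin":0},{"x":0.03,"y":-0.05,"z":0.17,"spin":0},{"x":0.06,"y":-0.1,"z":0.17,"spin":0},{"x":0.09,"y":-0.15,"z":0.17,"spin":0},{"x":0.11,"y":-0.2,"z":0.17,"spin":0},{"x":0.12,"y":-0.25,"z":0.17,"spin":0}]' 0.065 15
python3 - <<'E'
from h import *
from scipy.optimize import least_squares
c=shot("top"); P=cloud(c); cv2.imwrite("pics/t9.png",c["pixels"])
for n,f in(("top",cloud),("side",cloud),("wrist",wcloud)):
    c=shot(n);P=f(c); q=P[(np.hypot(P[...,0]-.357,P[...,1]-.346)<.02)&(P[...,2]>.1)&(P[...,2]<.18)]
    if len(q)>20: print(n,len(q),least_squares(lambda p:np.linalg.norm(q-p,axis=1)-.013,[.357,.346,.128],loss="soft_l1",f_scale=.001).x.round(4))
    if n=="side": cv2.imwrite("pics/s9.png",c["pixels"])
E
python3 col.py 1 2 3 4 5 2>/dev/null | grep -v nan; python3 dish.py
```

```text
time: 46.5
ee_pos: [0.4776, 0.0953, 0.2663]
eef_rot: [0.619, 0.785, 0.0, -0.0]
ft_force: [0.5, -0.4, 0.6]
width: 0.0651
top 132 [0.3569 0.348  0.1283]
side 127 [0.3589 0.3467 0.1295]
wrist 355 [0.3589 0.3469 0.1273]
top
 (2, [6, 0, 10, 57, 65, 16, 0, 0, 0, 0, 0, 0], np.int64(148), [0.6325, 0.0777, 0.126])
 (3, [12, 0, 12, 98, 164, 66, 1, 1, 0, 0, 0, 0], np.int64(148), [0.6085, -0.0323, 0.1256])
 (5, [17, 1, 29, 137, 149, 42, 1, 0, 0, 0, 0, 0], np.int64(152), [0.6338, -0.2793, 0.1258])
side
 (2, [14, 0, 5, 31, 104, 48, 4, 0, 0, 0, 0, 0], np.int64(98), [0.6294, 0.0788, 0.1265])
 (3, [15, 1, 5, 15, 78, 58, 5, 1, 0, 0, 0, 0], np.int64(10), [0.5949, -0.0333, 0.1245])
 (5, [16, 0, 5, 28, 65, 35, 4, 0, 0, 0, 0, 0], np.int64(64), [0.6282, -0.2778, 0.1259])
wrist
 (2, [0, 0, 19, 114, 161, 0, 0, 0, 0, 0, 0, 0], np.int64(471), [0.6307, 0.0778, 0.1252])
 (5, [0, 0, 33, 169, 256, 0, 0, 0, 0, 0, 0, 0], np.int64(254), [0.6298, -0.2764, 0.1249])
dish side ((284.1194152832031, 221.90216064453125), (220.31602478027344, 939.0929565429688), 25.15459632873535)
dish top ((428.1982421875, -85.92804718017578), (150.52728271484375, 220.43551635742188), 2.4915926456451416) 548
head in dish (top) [ 0.427 -0.082  0.118] 605 0.06478520979835754
```

View pics/s9.png

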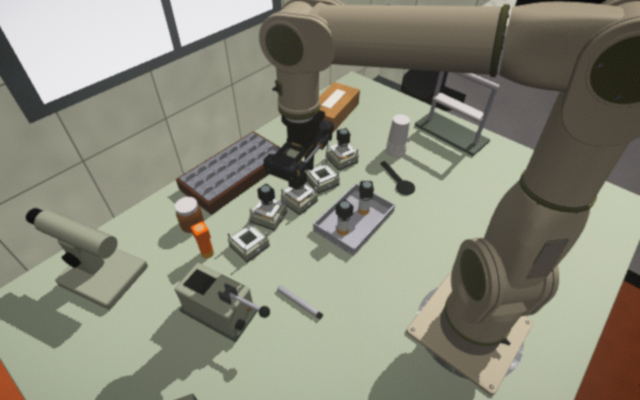

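The final picture shows the lever lowered with its ball at (264,311). Both rejects stand in the dish at (344,215) and (366,190), sockets 1 and 4 are empty, and lamps 2, 3 and 5 are seated. The gripper is clear of everything, so I'm handing in.

```bash
python3 -c "
from bench import r
r.close_job()"
```

```text
the job is handed in; nothing more can be done
```

The job is done and handed in after about 47 s on the robot's clock. I raised the lever to its stop, tug-checked all five lamps, and lowered the lever back to its lower stop.

- **Sound (2, 3 and 5):** each drew its collar up about 10 mm at 6–6.5 N and was set back down. All three collars were still up at the last check.
- **Faulty (1 and 4):** each slid up 14 mm and left its collar down. Both now stand upright in the steel dish.
- **Last checks:** the cameras put the lever ball at 127–130 mm high (128 mm is fully lowered). The dish had not moved, and the gripper was clear of everything.

**What disagreed:**
- **Fingertip height:** `r.nose_length` did not match what the cameras showed. The fingertips were about 12 mm above the reported tool position, not 25 mm below it. Because of this, my first pinch on the lever closed on nothing just above the ball and moved nothing. I corrected for it after that.
- **Dish reading:** my side-camera measurement of the dish gave nonsense, so I used the top camera's.

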